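# Roll a duct length into line with the run

### The job

Laying your fingertips only on the top of the loose length of round duct, roll it gently across the bench until it lies in line between the capped end and the damper section of the clipped-down duct run, ready for the couplings, and let it come to rest there clear of both. Do not grip it, lift it or shove it from the side, do not press hard enough to dent it, and leave everything else on the bench where it stands.

Things in the scene. Friction and masses are not known exactly. Their poses are not given: they have to be found in the camera images.
- duct: the loose length of round galvanised spiral duct, 100 mm outside diameter, 200 mm long, 0.22 to 0.4 kg, lying on its side and free to roll. Its x axis is the tube's axis. Its origin lies on the tube's surface and goes round with it: take the position from duct_center. Rolled slowly and let go it stops at once and stays. As it rolls, its top goes twice as far as its centre.
- duct_center (a point): centre of the loose duct, on its axis half-way along: 50 mm above the bench, 50 mm below the duct's top. It starts 115 to 180 mm to the left or to the right of the run's axis, parallel to the run within 1 degree, its centre within 6 mm of level with the middle of the gap.
- capped_mouth (a point): centre of the open mouth of the capped end, the clipped-down duct nearer the robot; axis 50 mm above the bench. Its x axis is the axis of the duct run, pointing away from the robot to the damper's mouth; y is level, square to the run, to the left; z is up. The run is turned up to 9 degrees from the robot's x axis.
- damper_mouth (a point): centre of the open mouth of the damper section, on the axis of the run, 260 mm from capped_mouth; same axes. The loose duct belongs midway between the two mouths, with about 30 mm free at each end.
- capped_end: short 100 mm duct clipped to the bench between robot and gap, 130 mm long, blank cap on its robot end, brass pressure tapping on top (116 mm high). Origin on the bench under the middle of the gap, axes as capped_mouth.
- damper: damper section clipped to the bench beyond the gap: a 100 mm duct, 220 mm long, hand lever on top (136 mm high). Origin on the bench under the middle of the gap, axes as capped_mouth.
- coupling_a: short duct coupling, 96 mm across, 90 mm tall, standing on end beside the gap on the side away from the loose duct, its centre 115 to 180 mm from the run's axis; origin under its centre; leave alone
- coupling_b: the same kind of coupling, far on the right; leave alone
- foil_tape: roll of foil tape lying flat, near left, 104 mm across, 50 mm tall; leave alone
- sealant_tin: tin of sealant, near right, 96 mm across, 110 mm tall; leave alone
- tape_measure: tape measure to the left of the damper section, 95 by 42 mm, 70 mm tall; leave alone
- water_bottle: drinking bottle, 72 mm across, 212 mm tall, far on the right; leave alone
- screwdriver: screwdriver, 200 mm long, far on the left; leave alone
Not all that is in view belongs to the job. What is shaped like the capped_end but green is not meant.

How it is judged:
By the outcome, as a careful person would: the job done as asked, in the order asked, and still so for the second after the job is handed in, with the robot touching nothing.
It also fails if it takes over 58 s, if anything falls off the work surface, if the arm or the gripper's body presses on something with over 40 N, if the wrist force passes 120 N, or if a joint passes its speed limit or range.

### The arm

A 6-joint arm with a two-finger parallel gripper is mounted at the origin on the work surface. World frame = base frame: x ahead of the robot, y to its left, z up, the work surface at z = 0. Lengths are in m, angles in rad, forces in N, time in s.
With the tool pointing down it reaches from about 0.3 to 1 m from the base axis. Payload 5.1 kg.
Tool frame: the origin (TCP) lies midway between the tips of the shut fingers; the grasp point (between the pads) lies 19 mm behind it; z points along the fingers, y is the direction in which the jaws open and shut (so a half turn about z gives the same grasp; the last joint's range is limited). The gripper opens to 95 mm and grips with 3 to 60 N. Pads are 20 mm wide; open, the fingers measure 119 mm over their backs; the gripper's body (75 mm by 180 mm) begins 59 mm behind the grasp point.
Start: joints at [1.107, 0.124, 1.65, -0, 1.367, -0.083], TCP at [0.242, 0.603, 0.175] pointing down, gripper open.
Joint ranges: [-2.61, 2.61], [-1.02, 2.33], [0.03, 2.71], [-1.35, 4.49], [0.32, 2.68], [-2.91, 2.91]. Speed limits (rad/s): [2.57, 2.57, 3.14, 3.14, 3.14, 3.14].

### API

Orientations are given as a 3x3 rotation matrix whose columns are the frame's x, y, z axes.
In Python, from station import bot gives the robot as it stands. The module is installed in compiled form; this text tells all that it offers.
- The arm moves only by the tool move_arm, never from a script. Its argument "commands" is a list of rows, each a list of 6 numbers: the shift along the world's x, y, z in units of 60 mm (1.0 is 60 mm), then the turn, a rotation vector about the world's x, y, z in units of 10 degrees (1.0 is 10 degrees). In form: [[x, y, z, rx, ry, rz], ...]. A call has 1 to 8 rows; each row is the pose to reach, as a shift and turn from the pose measured when the call began; what a row does not reach only later rows make up. A row lasts 1/8 s, in which the tool goes at most 62.5 mm and 10.7 degrees, less where a joint would pass 70% of its speed; a pose out of reach is approached as far as the arm can. A call with a gripper value outside its range is refused whole. "fingers" is the finger opening in mm, from 0 to 95.1, set as the call begins (left out, the last holds). The fingers move at their own pace and stop on an object; the grip force is fixed at half the most. Time passes only in rows, so rows that repeat a pose let the fingers close. It gives the time, the measured TCP pose, the force and the opening at its end, in the units of the state.
- bot.read_state(): the state, without advancing time (a new reading comes with each control period).
- bot.capture(name): name is "scene" or "top" or "wrist"; returns a dict with "img" (480x640x3 uint8, blue, green, red), "fx", "fy", "cx", "cy" (pixels), "R" (3x3) and "t" (3): a world point X has camera coordinates R X + t. Camera axes: x right, y down, z forward; pixel columns grow to the right and rows downward; lengths in m; the calibration is good to about 2 mm. A picture is of the moment at which its call begins. There is no depth.
- bot.hand_in(): hands the job in, once; it reports no verdict.
The state is a dict: "clock": time; "joint_positions": joint angles; "joint_velocities": joint speeds; "joint_torque": joint torques, N m; "tool_pos": TCP position; "eef_rot": TCP orientation; "wrist_force": force on the tool from outside, world axes, zero at the start; "ft_torque": the same for the moment, N m; "grip_width": finger opening in m.
Only numpy, scipy, OpenCV 4.12 (cv2) and the standard library are available. Lean on these libraries where they do the work, as an engineer would, in place of code of your own. Each camera call takes 0.05 s, during which the arm holds its last target.

## Working session

There is one attempt and no reset: what is moved stays moved. The work goes in short steps, Python scripts to look and compute and a tool call to move; the robot and the scene stay as the last step left them, time stands still between calls to the robot, and variables do not carry over. Pictures are saved under pics/ and viewed, and the job is handed in when it is done.

Besides the shell and the picture viewer there is one more tool, called after "Request:" by a JSON object that holds its "name" and its "arguments". move_arm: Moves the arm, as the interface text tells. Its arguments: {"type":"object","properties":{"commands":{"type":"array","items":{"type":"array","items":{"type":"number"}}},"fingers":{"type":"number"}},"required":["commands"]}

```bash
mkdir -p pics
python3 - <<'E'
from station import bot
import cv2,pickle
for n in ["scene","top","wrist"]:
    c=bot.capture(n); cv2.imwrite(f"pics/{n}0.png",c["img"]); pickle.dump(c,open(f"{n}0.pkl","wb"))
    print(n,c["fx"],c["cx"],c["cy"],c["R"].round(3).tolist(),c["t"].round(3).tolist())
s=bot.read_state();print(s["clock"],s["tool_pos"],s["eef_rot"].round(3).tolist() if hasattr(s["eef_rot"],"round") else s["eef_rot"],s["grip_width"])
E
```

```text
scene 467.03533490069253 320.62060226907215 245.36982770842624 [[0.832, 0.554, -0.022], [0.371, -0.586, -0.72], [-0.412, 0.591, -0.694]] [-0.513, -0.187, 1.506]
top 434.24556412622064 315.4858828428773 242.02637795578815 [[0.002, -1.0, -0.006], [-0.994, -0.001, -0.11], [0.11, 0.006, -0.994]] [-0.002, 0.649, 1.059]
wrist 424.8909897055879 314.66507256521777 242.75154523841786 [[0.371, 0.929, -0.001], [0.897, -0.358, 0.259], [0.24, -0.097, -0.966]] [-0.648, -0.031, 0.391]
0.15 [0.24138628 0.60291176 0.17389571] [[-0.928, 0.372, -0.001], [0.372, 0.928, -0.001], [0.0, -0.002, -1.0]] 0.09513016784143542
```

View pics/top0.png

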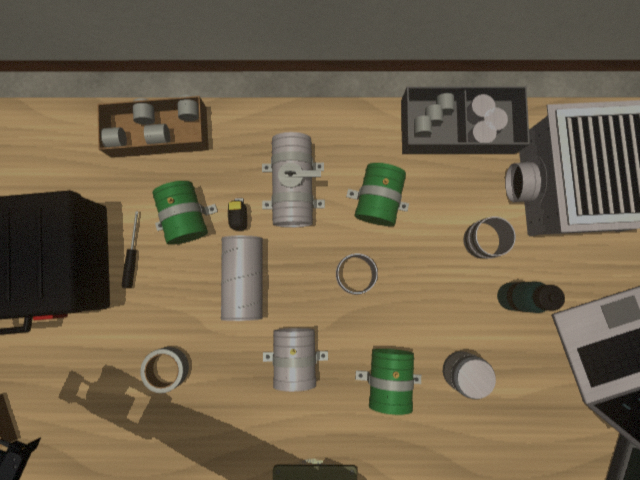

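View pics/scene0.png

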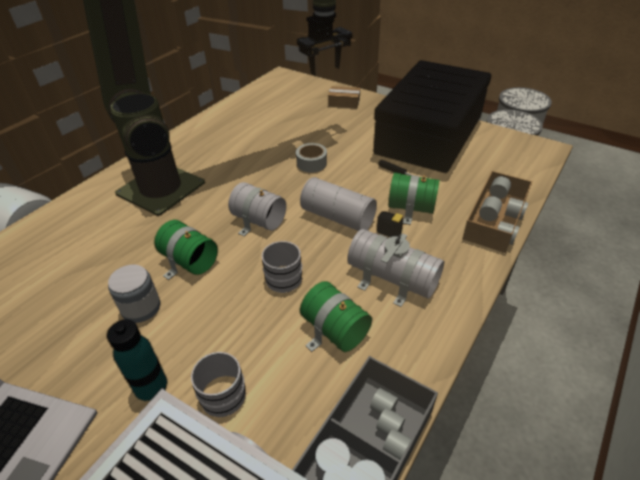

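Run:
```python
import cv2
i=cv2.imread("pics/top0.png")[120:400,210:350]
i=cv2.resize(i,None,fx=4,fy=4,interpolation=cv2.INTER_CUBIC)
cv2.imwrite("pics/z1.png",i[:560]);cv2.imwrite("pics/z2.png",i[440:1000]);cv2.imwrite("pics/z3.png",i[800:])
```

```text
(no output)
```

View pics/z1.png

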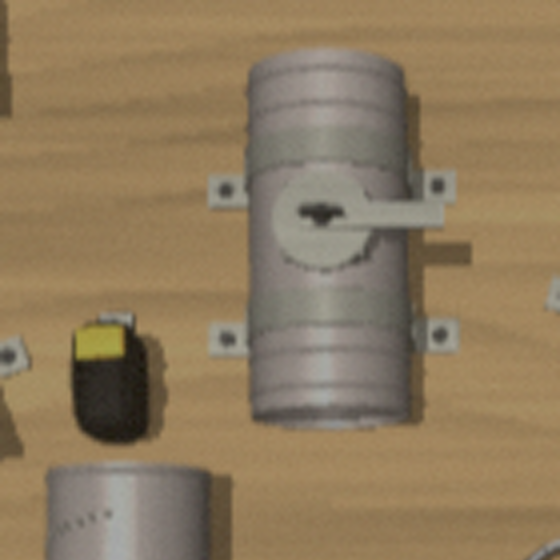

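View pics/z2.png

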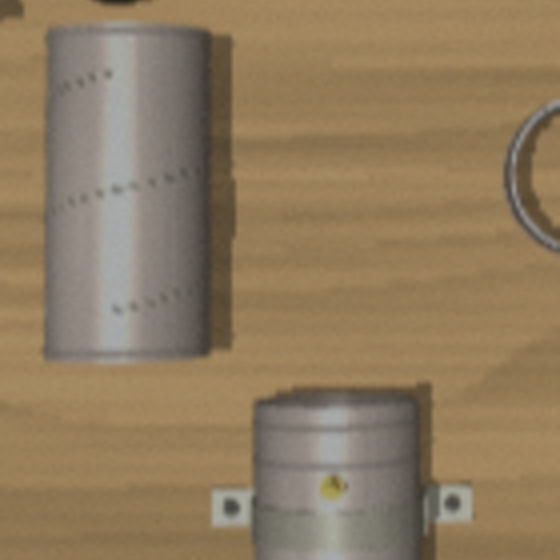

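View pics/z3.png

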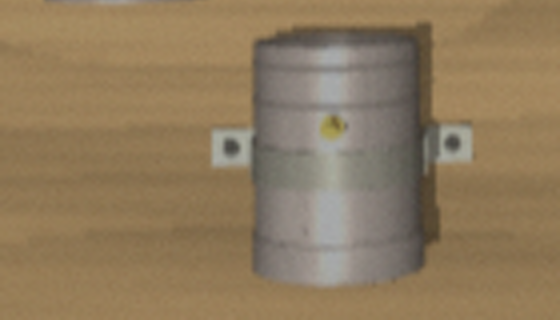

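```bash
cat > h.py <<'E'
import numpy as np,pickle
from scipy.optimize import least_squares
def rays(c,px):
    px=np.asarray(px,float); d=np.c_[(px[:,0]-c["cx"])/c["fx"],(px[:,1]-c["cy"])/c["fy"],np.ones(len(px))]@c["R"]
    return -c["R"].T@c["t"], d/np.linalg.norm(d,axis=1)[:,None]
def axfit(c,px,r=.05,z=.05):
    o,d=rays(c,px)
    def f(p):
        a=np.array([np.cos(p[1]),np.sin(p[1]),0]); n=np.cross(d,a); n/=np.linalg.norm(n,axis=1)[:,None]
        return np.abs(n@(np.array([.55,p[0],z])-o))-r
    y0=np.mean(o[1]+d[:,1]*(z-o[2])/d[:,2])
    s=least_squares(f,[y0,0]); return s.x,s.fun*1000
def axial(c,px,p,z=.05): # x along axis at ray's closest point
    o,d=rays(c,px); a=np.array([np.cos(p[1]),np.sin(p[1]),0]); q=np.array([.55,p[0],z]);out=[]
    for k in d:
        A=np.c_[a,-k]; s=np.linalg.lstsq(A,o-q,rcond=None)[0]; out.append(q+s[0]*a)
    return np.array(out)
E
python3 - <<'E'
from h import *
c=pickle.load(open("top0.pkl","rb"))
f=lambda L,off:[(210+(u-1.5)/4,120+(v+off-1.5)/4) for u,v in L]
run=f([(249,90),(250,380),(406,90),(411,400)],0)+f([(255,50),(252,260),(417,50),(423,260)],800)
du=f([(48,50),(44,345),(210,50),(211,345)],440)
pr,e=axfit(c,run);print("run",pr,np.degrees(pr[1]),e.round(1))
pd,e=axfit(c,du);print("duct",pd,np.degrees(pd[1]),e.round(1))
print("damper",axial(c,f([(251,412),(411,418)],0),pr).round(4))
print("capped",axial(c,f([(255,402),(417,400)],440),pr).round(4))
print("duct ends",axial(c,f([(48,28),(210,32),(44,356),(211,354)],440),pd).round(4))
print("base", rays(c,[(0,0)])[0])
E
```

```text
run [0.05365747 0.01807268] 1.0354884139152514 [-0.   0.4  0.1  0.1 -1.1  1.4 -0.6  1.1]
duct [0.17999232 0.01539313] 0.8819615932926623 [-0.3  0.3 -0.3  0.3]
damper [[0.6966 0.0563 0.05  ]
 [0.6919 0.0562 0.05  ]]
capped [[0.433  0.0515 0.05  ]
 [0.4321 0.0515 0.05  ]]
duct ends [[0.6605 0.1817 0.05  ]
 [0.6586 0.1817 0.05  ]
 [0.4605 0.1786 0.05  ]
 [0.4593 0.1786 0.05  ]]
base [ 0.52846988 -0.00808704  1.12448399]
```

Request:
{"name": "move_arm", "arguments": {"commands": [[0.6, -0.75, 0, 0, 0, -0.9], [1.2, -1.5, 0, 0, 0, -1.8], [1.8, -2.3, 0, 0, 0, -2.7], [2.4, -3.05, 0, 0, 0, -3.6], [3.0, -3.8, 0, 0, 0, -4.4], [3.6, -4.6, 0, 0, 0, -5.2], [4.2, -5.35, 0, 0, 0, -6.0], [4.7, -6.0, 0, 0, 0, -6.73]], "fingers": 95}}

```text
clock: 1.15
tool_pos: [0.5242, 0.241, 0.1736]
eef_rot: [[-0.01, 1.0, -0.002], [1.0, 0.01, 0.0], [0.0, -0.002, -1.0]]
wrist_force: [0.4, 0.2, 0.4]
grip_width: 0.0946
```

Request:
{"name": "move_arm", "arguments": {"commands": [[0.3, -0.4, -0.3, 0, 0, 0.03], [0.59, -0.75, -0.7, 0, 0, 0.03], [0.59, -0.75, -1.0, 0, 0, 0.03], [0.59, -0.75, -1.0, 0, 0, 0.03]]}}

```text
clock: 1.65
tool_pos: [0.5577, 0.196, 0.1112]
eef_rot: [[-0.016, 1.0, -0.006], [1.0, 0.016, -0.001], [-0.001, -0.006, -1.0]]
wrist_force: [0.2, -0.8, -0.2]
grip_width: 0.0951
```

Run:
```python
from station import bot
import cv2
for n in ["scene","wrist"]:
    c=bot.capture(n); cv2.imwrite(f"pics/{n}1.png",c["img"])
s=bot.read_state();print(s["clock"],s["tool_pos"],s["wrist_force"],s["eef_rot"])
```

```text
1.75 [0.55926738 0.19692138 0.11396385] [ 0.95526183 -0.6525947   0.53683946] [[-1.66749231e-02  9.99859518e-01 -1.70054836e-03]
 [ 9.99860901e-01  1.66755011e-02  3.26262222e-04]
 [ 3.54573884e-04 -1.69487142e-03 -9.99998501e-01]]
```

View pics/scene1.png

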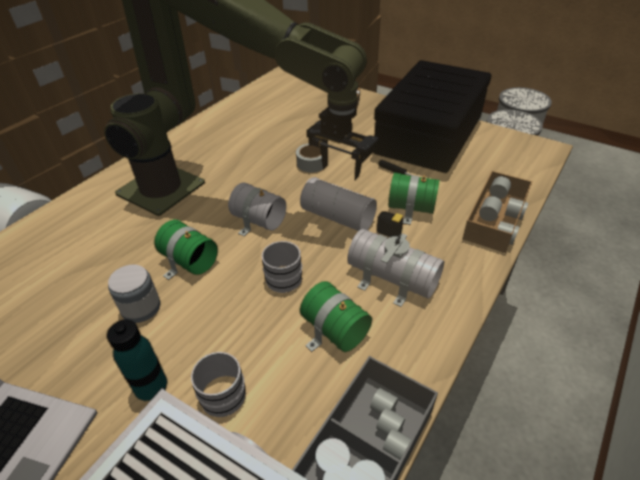

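View pics/wrist1.png

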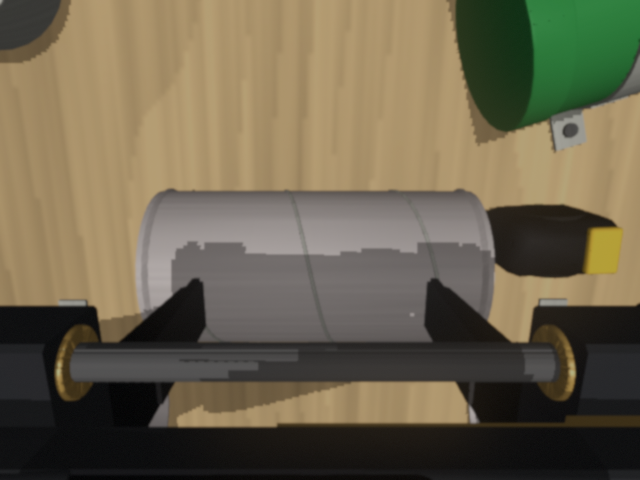

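Request:
{"name": "move_arm", "arguments": {"commands": [[0, 0, -0.1, 0, 0, 0], [0, 0, -0.18, 0, 0, 0], [0, 0, -0.2, 0, 0, 0], [0, 0, -0.2, 0, 0, 0]]}}

```text
clock: 2.25
tool_pos: [0.5592, 0.197, 0.1019]
eef_rot: [[-0.017, 1.0, -0.002], [1.0, 0.017, 0.0], [0.0, -0.002, -1.0]]
wrist_force: [0.1, 0.2, -0.2]
grip_width: 0.0952
```

Request:
{"name": "move_arm", "arguments": {"commands": [[0, 0, -0.02, 0, 0, 0], [0, 0, -0.04, 0, 0, 0], [0, 0, -0.04, 0, 0, 0]]}}

```text
clock: 2.62
tool_pos: [0.5591, 0.1969, 0.0993]
eef_rot: [[-0.017, 1.0, -0.002], [1.0, 0.017, 0.0], [0.0, -0.002, -1.0]]
wrist_force: [0.6, -0.1, 0.5]
grip_width: 0.095
```

Request:
{"name": "move_arm", "arguments": {"commands": [[0, 0, -0.01, 0, 0, 0], [0, 0, -0.02, 0, 0, 0], [0, 0, -0.02, 0, 0, 0]]}}

```text
clock: 3.0
tool_pos: [0.5591, 0.1969, 0.0981]
eef_rot: [[-0.017, 1.0, -0.002], [1.0, 0.017, 0.0], [0.0, -0.002, -1.0]]
wrist_force: [0.3, 0.2, 0.0]
grip_width: 0.0951
```

Request:
{"name": "move_arm", "arguments": {"commands": [[0, 0, -0.01, 0, 0, 0], [0, 0, -0.02, 0, 0, 0], [0, 0, -0.02, 0, 0, 0]]}}

```text
clock: 3.38
tool_pos: [0.559, 0.1969, 0.0968]
eef_rot: [[-0.017, 1.0, -0.002], [1.0, 0.017, 0.0], [0.0, -0.002, -1.0]]
wrist_force: [0.3, -0.2, 0.3]
grip_width: 0.0946
```

Request:
{"name": "move_arm", "arguments": {"commands": [[0, 0, 0.1, 0, 0, 0], [0, -0.15, 0.1, 0, 0, 0], [0, -0.15, 0.04, 0, 0, 0], [0, -0.15, 0.04, 0, 0, 0]]}}

```text
clock: 3.88
tool_pos: [0.5586, 0.1875, 0.0985]
eef_rot: [[-0.016, 1.0, -0.003], [1.0, 0.016, -0.0], [0.0, -0.003, -1.0]]
wrist_force: [-0.1, 0.0, 0.6]
grip_width: 0.0949
```

Request:
{"name": "move_arm", "arguments": {"commands": [[0, 0, -0.02, 0, 0, 0], [0, 0, -0.03, 0, 0, 0], [0, 0, -0.03, 0, 0, 0]]}}

```text
clock: 4.25
tool_pos: [0.5585, 0.1876, 0.0966]
eef_rot: [[-0.016, 1.0, -0.004], [1.0, 0.016, -0.0], [0.0, -0.004, -1.0]]
wrist_force: [-0.2, -0.7, -0.3]
grip_width: 0.0949
```

Run:
```python
from station import bot
import cv2
c=bot.capture("scene"); cv2.imwrite("pics/s2.png",cv2.resize(c["img"][140:260,250:420],None,fx=4,fy=4,interpolation=cv2.INTER_CUBIC))
c=bot.capture("top"); cv2.imwrite("pics/t2.png",cv2.resize(c["img"][200:340,190:350],None,fx=4,fy=4,interpolation=cv2.INTER_CUBIC))
c=bot.capture("wrist"); cv2.imwrite("pics/w2.png",c["img"])
s=bot.read_state();print(s["clock"],s["tool_pos"],s["wrist_force"],s["ft_torque"],s["joint_positions"])
```

```text
4.4 [0.55866142 0.1876421  0.09681649] [-0.46396859 -0.71483875 -0.24259323] [-0.10331707  0.06274751 -0.02798222] [2.32526612e-01 5.48074144e-02 1.85901680e+00 8.17796373e-04
 1.23089181e+00 2.15907121e-01]
```

View pics/s2.png

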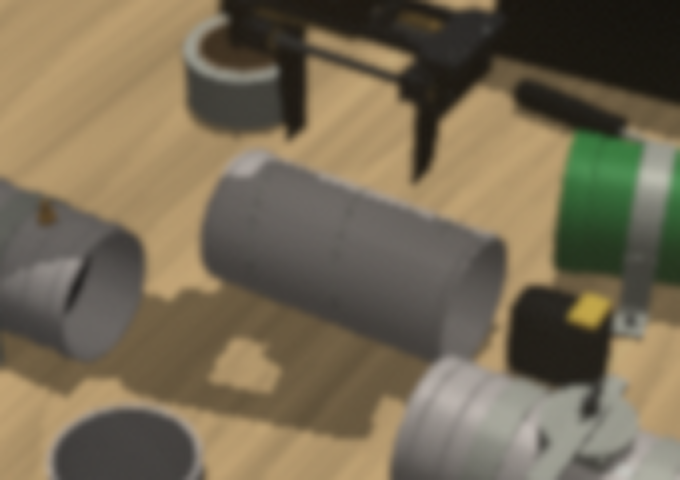

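View pics/w2.png

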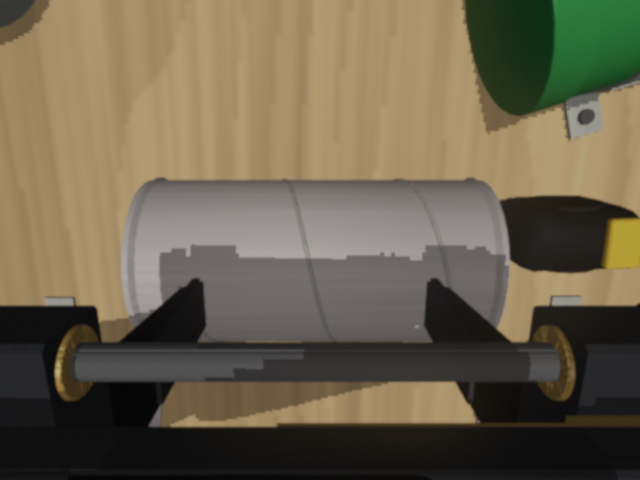

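View pics/t2.png

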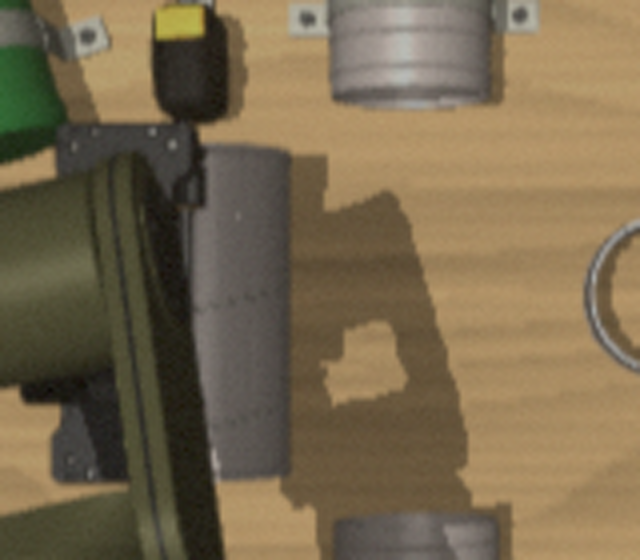

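Run:
```python
from h import *
from station import bot
import cv2
s=bot.read_state(); p=s["tool_pos"]; R=s["eef_rot"]
for n in ["scene","top"]:
    c=pickle.load(open(n+"0.pkl","rb"))
    def pj(X):
        q=c["R"]@np.array(X)+c["t"]; return (q[:2]/q[2]*[c["fx"],c["fy"]]+[c["cx"],c["cy"]]).round(1)
    print(n,"tips",[pj(p+R[:,1]*k) for k in(-.053,.053)],"ducttop",[pj((x,.18+(x-.56)*.0154,.1)) for x in(.46,.505,.61,.66)])
    print("duct bottom line",[pj((x,.18+(x-.56)*.0154,.0)) for x in(.46,.66)])
    print("run mouths",pj((.4325,.0515,.05)),pj((.694,.0563,.05)))
```

```text
scene tips [array([323.9, 183.4]), array([356.1, 195.2])] ducttop [array([309.1, 179. ]), array([322.2, 183.8]), array([354.2, 195.5]), array([370.1, 201.4])]
duct bottom line [array([310.4, 205.9]), array([368.3, 228.7])]
run mouths [276.4 212.9] [357.  246.2]
top tips [array([235.1, 299.9]), array([235.4, 254.9])] ducttop [array([238. , 319.7]), array([238.1, 300.2]), array([238.3, 255.4]), array([238.5, 234.5])]
duct bottom line [array([245.1, 317. ]), array([245.4, 239.4])]
run mouths [293.6 329.8] [292.4 223.6]
```

Run:
```python
from h import *
from station import bot
import cv2
w=bot.capture("wrist"); c=bot.capture("scene")
print("cam pos",-w["R"].T@w["t"], w["R"].round(2).tolist())
s=bot.read_state(); print(s["tool_pos"])
for a,b in [((322.5,175),(200,281)),((354.5,185.5),(430,281))]:
    o1,d1=rays(c,[a]);o2,d2=rays(w,[b])
    A=np.c_[d1[0],-d2[0]];k=np.linalg.lstsq(A,o2-o1,rcond=None)[0]
    print(o1+k[0]*d1[0],o2+k[1]*d2[0])
def pj(c,X):
    q=c["R"]@np.array(X)+c["t"]; return (q[:2]/q[2]*[c["fx"],c["fy"]]+[c["cx"],c["cy"]]).round(1)
for x in (.4595,.66): print("w duct end top",pj(w,(x,.18+(x-.56)*.0154,.1)),pj(w,(x,.18+(x-.56)*.0154+.05,.05)))
for k in(-.05,.05): print("tip w",pj(w,s["tool_pos"]+s["eef_rot"][:,1]*k))
cv2.imwrite("pics/s3.png",cv2.resize(c["img"][130:220,290:390],None,fx=7,fy=6,interpolation=cv2.INTER_CUBIC))
```

```text
cam pos [0.5582153  0.25910563 0.30749248] [[1.0, 0.02, -0.0], [0.02, -0.97, 0.26], [0.0, -0.26, -0.97]]
[0.55864694 0.18757691 0.09681635]
[0.50052143 0.18828216 0.12325259] [0.5055443  0.1899514  0.12121267]
[0.6047228  0.19005664 0.12633372] [0.61086417 0.19387422 0.12674484]
w duct end top [123.4 286.3] [151.4 178.9]
w duct end top [509.1 287.2] [483.9 179.5]
tip w [218.5 270.8]
tip w [409.9 270.9]
```

View pics/s3.png

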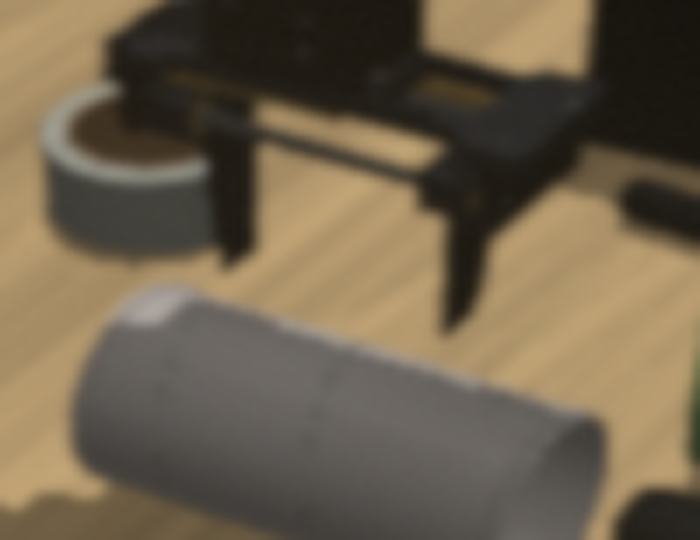

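Request:
{"name": "move_arm", "arguments": {"commands": [[0, 0.06, -0.1, 0, 0, 0], [0, 0.06, -0.2, 0, 0, 0], [0, 0.06, -0.25, 0, 0, 0], [0, 0.06, -0.25, 0, 0, 0]]}}

```text
clock: 5.0
tool_pos: [0.5583, 0.1911, 0.0812]
eef_rot: [[-0.016, 1.0, -0.004], [1.0, 0.016, -0.0], [-0.0, -0.004, -1.0]]
wrist_force: [-0.1, 0.4, -0.4]
grip_width: 0.095
```

Request:
{"name": "move_arm", "arguments": {"commands": [[0, 0, -0.03, 0, 0, 0], [0, 0, -0.05, 0, 0, 0], [0, 0, -0.05, 0, 0, 0]]}}

```text
clock: 5.38
tool_pos: [0.5582, 0.1911, 0.0781]
eef_rot: [[-0.016, 1.0, -0.004], [1.0, 0.016, -0.0], [-0.0, -0.004, -1.0]]
wrist_force: [-0.0, -0.1, -0.5]
grip_width: 0.0948
```

Request:
{"name": "move_arm", "arguments": {"commands": [[0, 0, -0.02, 0, 0, 0], [0, 0, -0.04, 0, 0, 0]]}}

```text
clock: 5.62
tool_pos: [0.5583, 0.1911, 0.0758]
eef_rot: [[-0.016, 1.0, -0.004], [1.0, 0.016, -0.0], [-0.0, -0.004, -1.0]]
wrist_force: [-0.4, -0.0, -0.2]
grip_width: 0.0948
```

Request:
{"name": "move_arm", "arguments": {"commands": [[0, 0, -0.02, 0, -0.02, 0], [0, 0, -0.025, 0, -0.02, 0]]}}

```text
clock: 5.88
tool_pos: [0.5581, 0.1911, 0.0741]
eef_rot: [[-0.016, 1.0, -0.001], [1.0, 0.016, -0.0], [-0.0, -0.001, -1.0]]
wrist_force: [0.3, -0.3, 0.0]
grip_width: 0.0952
```

Request:
{"name": "move_arm", "arguments": {"commands": [[0, 0, -0.01, 0, 0, 0], [0, 0, -0.02, 0, 0, 0]]}}

```text
clock: 6.12
tool_pos: [0.5581, 0.1911, 0.0729]
eef_rot: [[-0.016, 1.0, -0.001], [1.0, 0.016, -0.0], [-0.0, -0.001, -1.0]]
wrist_force: [-0.3, -1.3, 0.7]
grip_width: 0.0948
```

Request:
{"name": "move_arm", "arguments": {"commands": [[0, 0, -0.01, 0, 0, 0], [0, 0, -0.02, 0, 0, 0]]}}

```text
clock: 6.38
tool_pos: [0.5581, 0.1911, 0.0716]
eef_rot: [[-0.016, 1.0, -0.001], [1.0, 0.016, -0.0], [-0.0, -0.001, -1.0]]
wrist_force: [0.2, -0.4, -0.4]
grip_width: 0.095
```

Run:
```python
from station import bot
import cv2
c=bot.capture("scene"); cv2.imwrite("pics/s4.png",cv2.resize(c["img"][130:220,290:390],None,fx=7,fy=6,interpolation=cv2.INTER_CUBIC))
c=bot.capture("wrist"); cv2.imwrite("pics/w4.png",c["img"])
s=bot.read_state();print(s["clock"],s["tool_pos"],s["wrist_force"],s["ft_torque"])
```

```text
6.475 [0.55806223 0.19105296 0.07155576] [-0.29832008 -0.64114026  0.68593453] [-8.76858932e-02  8.81839665e-02  4.68184347e-05]
```

View pics/s4.png

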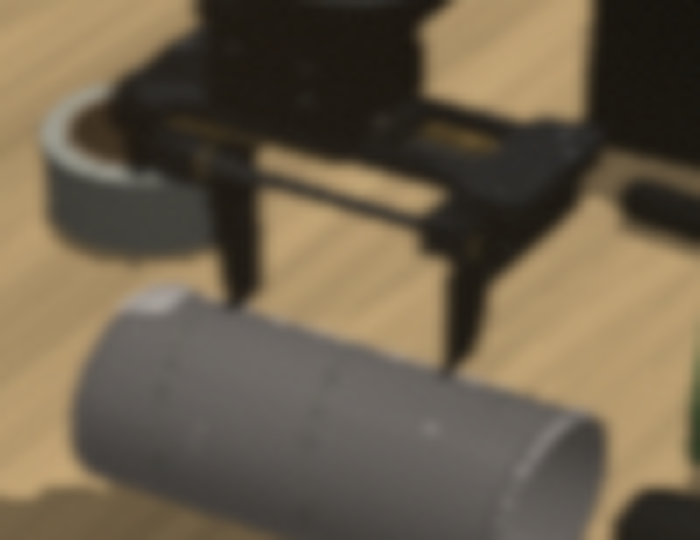

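View pics/w4.png

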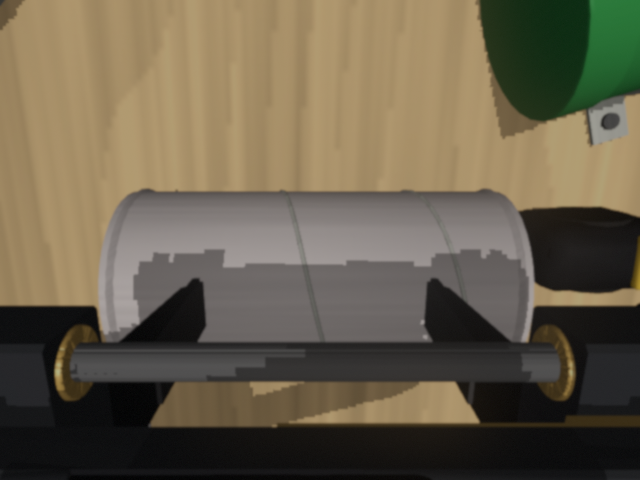

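Request:
{"name": "move_arm", "arguments": {"commands": [[0, 0, -0.01, 0, 0, 0], [0, 0, -0.02, 0, 0, 0]]}}

```text
clock: 6.72
tool_pos: [0.5581, 0.191, 0.0703]
eef_rot: [[-0.016, 1.0, -0.001], [1.0, 0.016, -0.0], [-0.0, -0.001, -1.0]]
wrist_force: [-0.7, -0.1, 0.0]
grip_width: 0.0953
```

Request:
{"name": "move_arm", "arguments": {"commands": [[0, 0, -0.01, 0, 0, 0], [0, 0, -0.02, 0, 0, 0]]}}

```text
clock: 6.98
tool_pos: [0.5581, 0.1911, 0.0691]
eef_rot: [[-0.016, 1.0, -0.001], [1.0, 0.016, -0.0], [-0.0, -0.001, -1.0]]
wrist_force: [-0.2, -0.3, -0.5]
grip_width: 0.095
```

Request:
{"name": "move_arm", "arguments": {"commands": [[0, 0, -0.01, 0, 0, 0], [0, 0, -0.02, 0, 0, 0]]}}

```text
clock: 7.22
tool_pos: [0.558, 0.1911, 0.0678]
eef_rot: [[-0.016, 1.0, -0.001], [1.0, 0.016, -0.0], [-0.0, -0.001, -1.0]]
wrist_force: [-0.6, 0.3, 0.1]
grip_width: 0.0952
```

Run:
```python
from station import bot
import cv2
c=bot.capture("scene"); cv2.imwrite("pics/s5.png",cv2.resize(c["img"][130:220,290:390],None,fx=7,fy=6,interpolation=cv2.INTER_CUBIC))
c=bot.capture("top"); cv2.imwrite("pics/t5.png",cv2.resize(c["img"][200:340,190:350],None,fx=4,fy=4,interpolation=cv2.INTER_CUBIC))
s=bot.read_state();print(s["clock"],s["tool_pos"],s["wrist_force"],s["ft_torque"])
```

```text
7.325 [0.55797291 0.19101737 0.06773275] [ 0.45255679  0.32763117 -0.11195821] [-0.0503273   0.03743339  0.00245095]
```

View pics/s5.png

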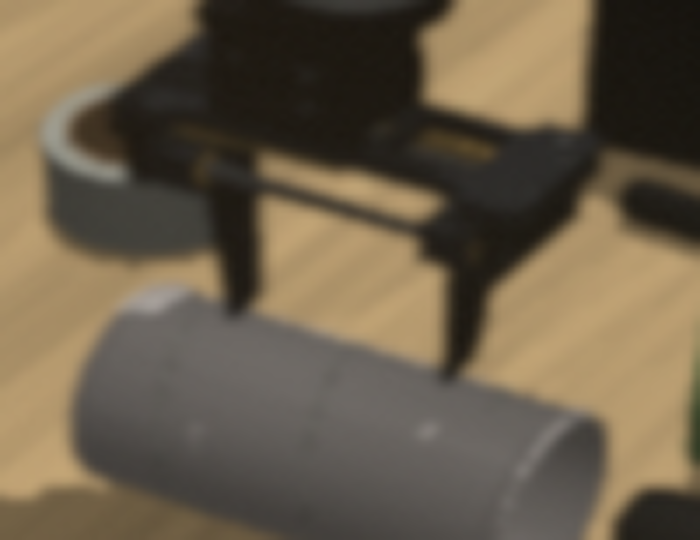

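View pics/t5.png

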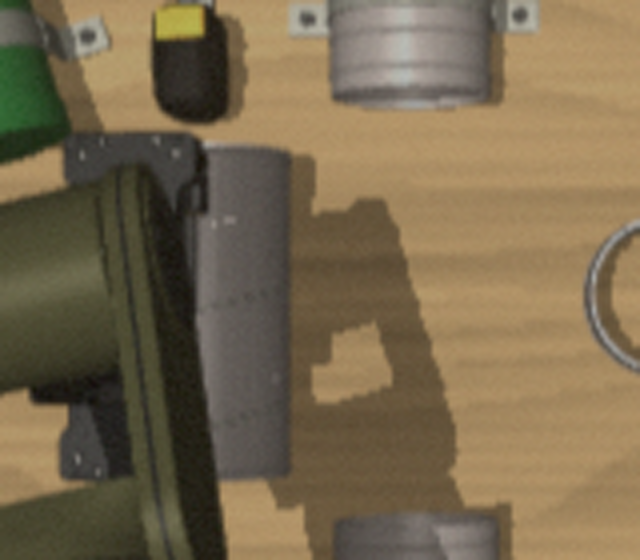

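Request:
{"name": "move_arm", "arguments": {"commands": [[0, 0, -0.01, 0, 0, 0], [0, 0, -0.02, 0, 0, 0]]}}

```text
clock: 7.58
tool_pos: [0.558, 0.191, 0.0665]
eef_rot: [[-0.016, 1.0, -0.001], [1.0, 0.016, -0.0], [-0.0, -0.001, -1.0]]
wrist_force: [0.4, -0.2, 0.4]
grip_width: 0.0955
```

Request:
{"name": "move_arm", "arguments": {"commands": [[0, 0, -0.01, 0, 0, 0], [0, 0, -0.02, 0, 0, 0]]}}

```text
clock: 7.82
tool_pos: [0.558, 0.191, 0.0653]
eef_rot: [[-0.016, 1.0, -0.001], [1.0, 0.016, -0.0], [-0.0, -0.001, -1.0]]
wrist_force: [0.3, 0.6, -0.1]
grip_width: 0.0948
```

Request:
{"name": "move_arm", "arguments": {"commands": [[0, 0, -0.01, 0, 0, 0], [0, 0, -0.02, 0, 0, 0]]}}

```text
clock: 8.07
tool_pos: [0.558, 0.191, 0.064]
eef_rot: [[-0.016, 1.0, -0.001], [1.0, 0.016, -0.0], [-0.0, -0.001, -1.0]]
wrist_force: [-0.2, 0.8, -0.0]
grip_width: 0.0952
```

Run:
```python
from station import bot
import cv2
c=bot.capture("scene"); cv2.imwrite("pics/s6.png",cv2.resize(c["img"][130:220,290:390],None,fx=7,fy=6,interpolation=cv2.INTER_CUBIC))
c=bot.capture("wrist"); cv2.imwrite("pics/w6.png",c["img"])
s=bot.read_state();print(s["clock"],s["tool_pos"],s["wrist_force"],s["ft_torque"])
```

```text
8.175 [0.55791597 0.19103877 0.06395522] [0.29734503 0.38829071 0.05584749] [-0.10303577  0.08168438 -0.01256817]
```

View pics/s6.png

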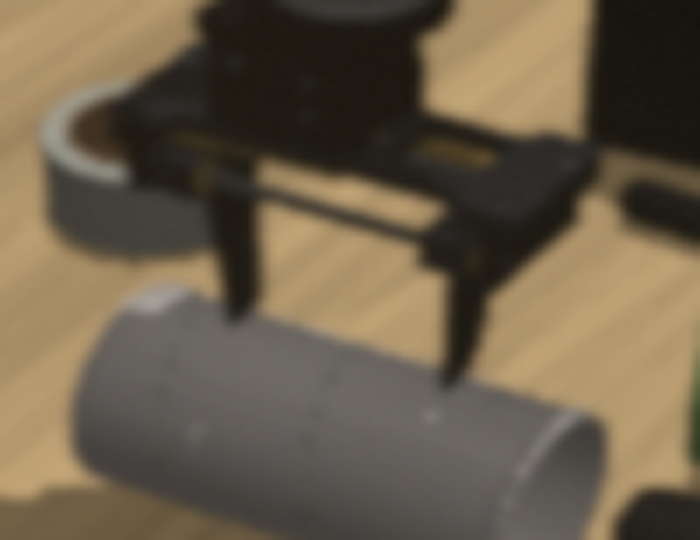

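View pics/w6.png

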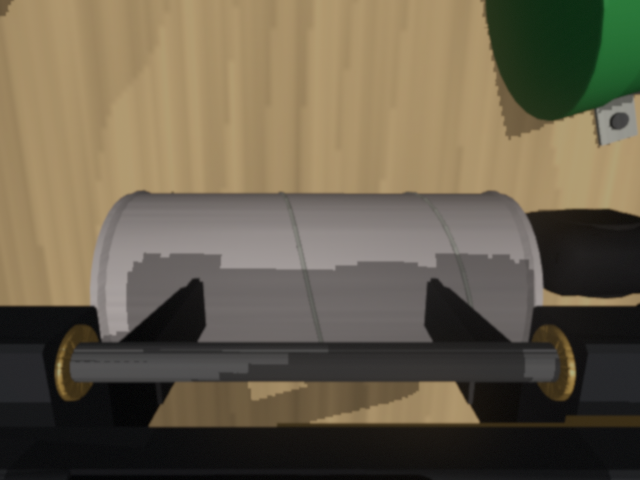

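Request:
{"name": "move_arm", "arguments": {"commands": [[0, 0, -0.01, 0, 0, 0], [0, 0, -0.02, 0, 0, 0]]}}

```text
clock: 8.43
tool_pos: [0.5579, 0.191, 0.0627]
eef_rot: [[-0.016, 1.0, -0.001], [1.0, 0.016, -0.0], [-0.0, -0.001, -1.0]]
wrist_force: [0.5, 0.0, -0.3]
grip_width: 0.0948
```

Request:
{"name": "move_arm", "arguments": {"commands": [[0, 0, -0.01, 0, 0, 0], [0, 0, -0.02, 0, 0, 0]]}}

```text
clock: 8.68
tool_pos: [0.5579, 0.191, 0.0615]
eef_rot: [[-0.016, 1.0, -0.001], [1.0, 0.016, -0.0], [-0.0, -0.001, -1.0]]
wrist_force: [-0.4, -0.3, -0.7]
grip_width: 0.0953
```

Request:
{"name": "move_arm", "arguments": {"commands": [[0, 0, -0.01, 0, 0, 0], [0, 0, -0.02, 0, 0, 0]]}}

```text
clock: 8.93
tool_pos: [0.558, 0.191, 0.0605]
eef_rot: [[-0.016, 1.0, -0.001], [1.0, 0.016, -0.0], [-0.0, -0.001, -1.0]]
wrist_force: [-1.8, 0.2, 3.6]
grip_width: 0.0952
```

Request:
{"name": "move_arm", "arguments": {"commands": [[0, -0.03, 0, 0, 0, 0], [0, -0.08, 0, 0, 0, 0], [0, -0.13, 0, 0, 0, 0], [0, -0.17, 0, 0, 0, 0]]}}

```text
clock: 9.43
tool_pos: [0.5581, 0.1806, 0.0605]
eef_rot: [[-0.016, 1.0, -0.001], [1.0, 0.016, -0.0], [-0.0, -0.001, -1.0]]
wrist_force: [-0.3, 0.3, 1.3]
grip_width: 0.0951
```

Request:
{"name": "move_arm", "arguments": {"commands": [[0, -0.04, -0.01, 0, 0, 0], [0, -0.1, -0.015, 0, 0, 0], [0, -0.16, -0.015, 0, 0, 0], [0, -0.22, -0.015, 0, 0, 0]]}}

```text
clock: 9.93
tool_pos: [0.5584, 0.1672, 0.0604]
eef_rot: [[-0.016, 1.0, -0.0], [1.0, 0.016, -0.0], [-0.0, -0.0, -1.0]]
wrist_force: [-1.3, 0.3, 4.5]
grip_width: 0.095
```

Run:
```python
from station import bot
import cv2
c=bot.capture("scene"); cv2.imwrite("pics/s7.png",cv2.resize(c["img"][130:220,290:390],None,fx=7,fy=6,interpolation=cv2.INTER_CUBIC))
c=bot.capture("top"); cv2.imwrite("pics/t7.png",cv2.resize(c["img"][200:340,190:350],None,fx=4,fy=4,interpolation=cv2.INTER_CUBIC))
s=bot.read_state();print(s["clock"],s["tool_pos"],s["wrist_force"],s["ft_torque"])
```

```text
10.025 [0.55843686 0.16705812 0.06037414] [-1.68674554 -0.65949015  5.03177863] [-0.15618974  0.31899513  0.06075781]
```

View pics/s7.png

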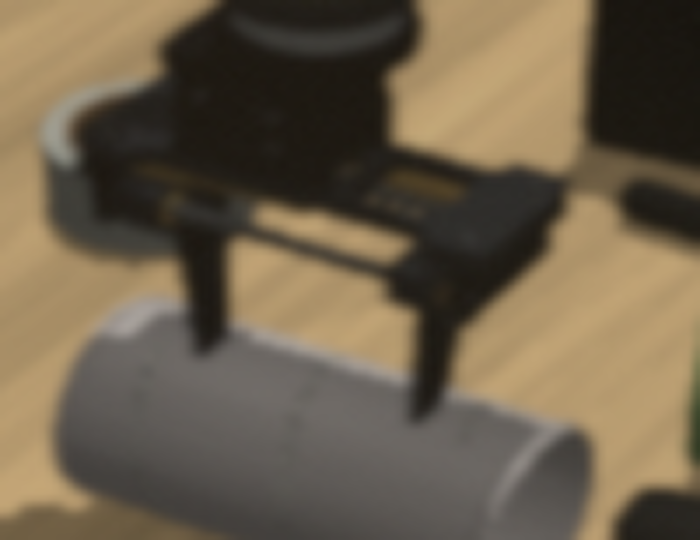

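View pics/t7.png

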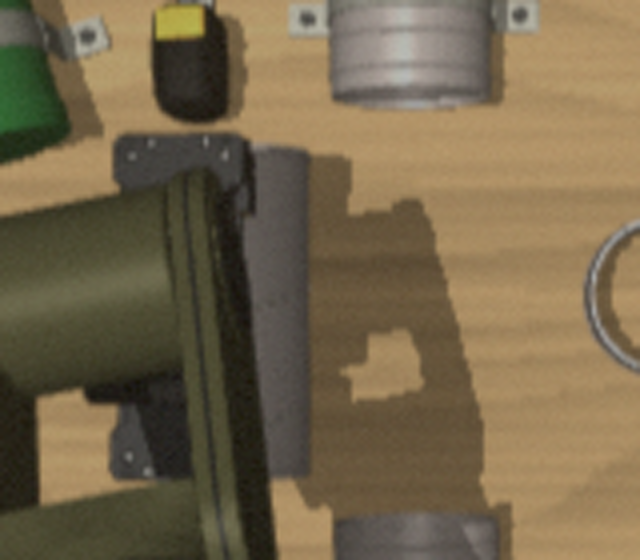

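Request:
{"name": "move_arm", "arguments": {"commands": [[0, -0.05, 0, 0, 0, 0], [0, -0.11, 0, 0, 0, 0], [0, -0.17, 0, 0, 0, 0], [0, -0.23, 0, 0, 0, 0], [0, -0.29, -0.005, 0, 0, 0], [0, -0.35, -0.01, 0, 0, 0], [0, -0.41, -0.015, 0, 0, 0], [0, -0.44, -0.02, 0, 0, 0]]}}

```text
clock: 11.02
tool_pos: [0.5589, 0.1404, 0.06]
eef_rot: [[-0.016, 1.0, 0.001], [1.0, 0.016, -0.0], [-0.0, 0.001, -1.0]]
wrist_force: [-2.3, 0.8, 7.7]
grip_width: 0.095
```

Request:
{"name": "move_arm", "arguments": {"commands": [[0, 0, 0.05, 0, 0, 0], [0, 0, 0.15, 0, 0, 0], [0, 0.2, 0.15, 0, 0, 0], [0, 0.47, 0.15, 0, 0, 0], [0, 0.47, 0.06, 0, 0, 0], [0, 0.47, 0.02, 0, 0, 0], [0, 0.47, 0.01, 0, 0, 0]]}}

```text
clock: 11.9
tool_pos: [0.5586, 0.1685, 0.0603]
eef_rot: [[-0.016, 1.0, -0.0], [1.0, 0.016, -0.0], [-0.0, -0.0, -1.0]]
wrist_force: [-1.1, -0.4, 1.0]
grip_width: 0.095
```

Run:
```python
from station import bot
import cv2,pickle
c=bot.capture("top"); pickle.dump(c,open("t8.pkl","wb")); cv2.imwrite("pics/t8.png",cv2.resize(c["img"][200:340,190:350],None,fx=4,fy=4,interpolation=cv2.INTER_CUBIC))
s=bot.read_state();print(s["clock"],s["tool_pos"],s["wrist_force"],s["eef_rot"][:,2])
```

```text
11.95 [0.55869547 0.16840378 0.06038702] [-0.4813948  -0.17087798 -0.10339238] [-1.03351185e-04 -3.46708825e-04 -9.99999935e-01]
```

View pics/t8.png

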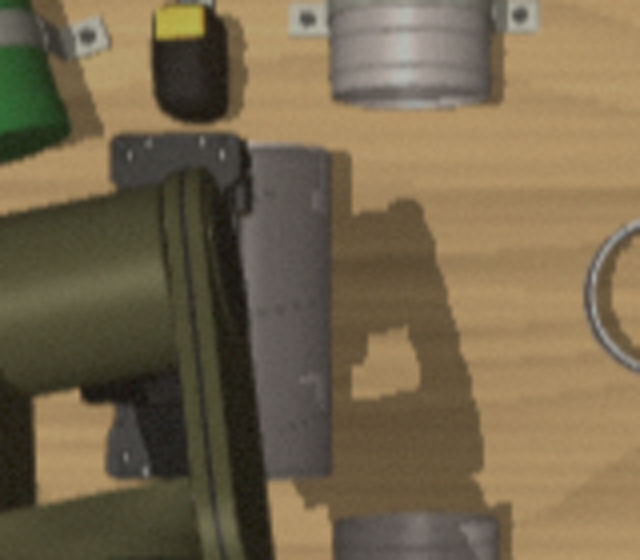

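Request:
{"name": "move_arm", "arguments": {"commands": [[0, 0, -0.015, 0, 0, 0], [0, -0.03, -0.02, 0, 0, 0], [0, -0.09, -0.02, 0, 0, 0], [0, -0.16, -0.02, 0, 0, 0], [0, -0.23, -0.015, 0, 0, 0], [0, -0.3, -0.01, 0, 0, 0], [0, -0.37, -0.01, 0, 0, 0], [0, -0.43, -0.01, 0, 0, 0]]}}

```text
clock: 12.95
tool_pos: [0.5592, 0.1424, 0.0604]
eef_rot: [[-0.015, 1.0, 0.001], [1.0, 0.015, -0.0], [-0.0, 0.001, -1.0]]
wrist_force: [-1.3, 0.4, 4.9]
grip_width: 0.0945
```

Request:
{"name": "move_arm", "arguments": {"commands": [[0, -0.06, 0, 0, 0, 0], [0, -0.13, 0, 0, 0, 0], [0, -0.2, 0, 0, 0, 0], [0, -0.27, 0, 0, 0, 0], [0, -0.34, -0.005, 0, 0, 0], [0, -0.41, -0.005, 0, 0, 0], [0, -0.46, -0.01, 0, 0, 0], [0, -0.48, -0.01, 0, 0, 0]]}}

```text
clock: 13.95
tool_pos: [0.5597, 0.1133, 0.0602]
eef_rot: [[-0.015, 1.0, 0.002], [1.0, 0.015, -0.0], [-0.0, 0.002, -1.0]]
wrist_force: [-0.0, 0.5, 5.2]
grip_width: 0.095
```

Request:
{"name": "move_arm", "arguments": {"commands": [[0, 0, 0.05, 0, 0, 0], [0, 0, 0.15, 0, 0, 0], [0, 0.2, 0.15, 0, 0, 0], [0, 0.48, 0.15, 0, 0, 0], [0, 0.48, 0.06, 0, 0, 0], [0, 0.48, 0.02, 0, 0, 0], [0, 0.48, 0.01, 0, 0, 0]]}}

```text
clock: 14.82
tool_pos: [0.5593, 0.1419, 0.0603]
eef_rot: [[-0.015, 1.0, 0.001], [1.0, 0.015, -0.0], [-0.0, 0.001, -1.0]]
wrist_force: [0.4, -0.3, 0.3]
grip_width: 0.0951
```

Run:
```python
from station import bot
import cv2,pickle
c=bot.capture("top"); pickle.dump(c,open("t9.pkl","wb")); cv2.imwrite("pics/t9.png",cv2.resize(c["img"][200:340,190:350],None,fx=4,fy=4,interpolation=cv2.INTER_CUBIC))
s=bot.read_state();print(s["clock"],s["tool_pos"],s["wrist_force"],s["eef_rot"][:,2])
```

```text
14.875 [0.5594113  0.14184752 0.06039247] [ 0.26179107 -0.31432648 -0.5258407 ] [ 1.23960119e-03 -2.99102216e-04 -9.99999187e-01]
```

View pics/t9.png

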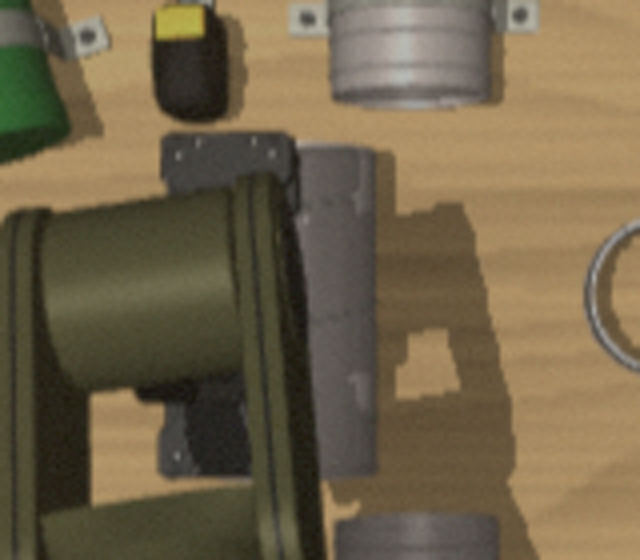

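Request:
{"name": "move_arm", "arguments": {"commands": [[0, 0, -0.015, 0, 0, 0], [0, -0.03, -0.02, 0, 0, 0], [0, -0.09, -0.02, 0, 0, 0], [0, -0.16, -0.02, 0, 0, 0], [0, -0.23, -0.015, 0, 0, 0], [0, -0.3, -0.015, 0, 0, 0], [0, -0.37, -0.015, 0, 0, 0], [0, -0.43, -0.015, 0, 0, 0]]}}

```text
clock: 15.88
tool_pos: [0.56, 0.1158, 0.0604]
eef_rot: [[-0.015, 1.0, 0.003], [1.0, 0.015, -0.0], [-0.0, 0.003, -1.0]]
wrist_force: [-1.2, -0.3, 5.8]
grip_width: 0.0951
```

Request:
{"name": "move_arm", "arguments": {"commands": [[0, -0.06, 0, 0, 0, 0], [0, -0.13, 0, 0, 0, 0], [0, -0.2, 0, 0, 0, 0], [0, -0.27, 0, 0, 0, 0], [0, -0.34, -0.005, 0, 0, 0], [0, -0.41, -0.005, 0, 0, 0], [0, -0.46, -0.01, 0, 0, 0], [0, -0.48, -0.01, 0, 0, 0]]}}

```text
clock: 16.88
tool_pos: [0.5605, 0.0867, 0.0603]
eef_rot: [[-0.014, 1.0, 0.003], [1.0, 0.014, -0.0], [-0.0, 0.003, -1.0]]
wrist_force: [0.8, 0.4, 4.4]
grip_width: 0.095
```

Request:
{"name": "move_arm", "arguments": {"commands": [[0, 0, 0.05, 0, 0, 0], [0, 0, 0.15, 0, 0, 0], [0, 0.2, 0.15, 0, 0, 0], [0, 0.48, 0.15, 0, 0, 0], [0, 0.48, 0.06, 0, 0, 0], [0, 0.48, 0.02, 0, 0, 0], [0, 0.48, 0.01, 0, 0, 0]]}}

```text
clock: 17.75
tool_pos: [0.56, 0.1153, 0.0602]
eef_rot: [[-0.014, 1.0, 0.002], [1.0, 0.014, -0.0], [-0.0, 0.002, -1.0]]
wrist_force: [-0.6, -0.0, 0.9]
grip_width: 0.0949
```

Run:
```python
from station import bot
import cv2,pickle
c=bot.capture("top"); pickle.dump(c,open("t10.pkl","wb")); cv2.imwrite("pics/t10.png",cv2.resize(c["img"][200:340,190:350],None,fx=4,fy=4,interpolation=cv2.INTER_CUBIC))
s=bot.read_state();print(s["clock"],s["tool_pos"],s["wrist_force"],s["eef_rot"][:,2])
```

```text
17.8 [0.56021243 0.11526286 0.06044507] [-0.46088694 -0.38290236 -0.62315341] [ 2.69558821e-03 -3.20165061e-04 -9.99996316e-01]
```

View pics/t10.png

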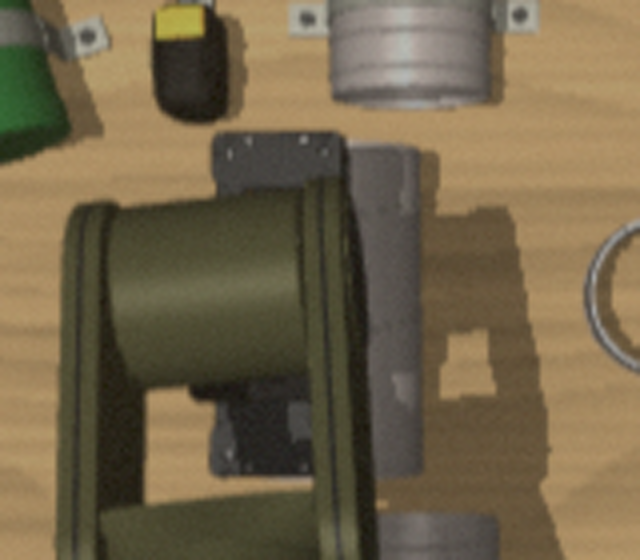

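Request:
{"name": "move_arm", "arguments": {"commands": [[0, 0, -0.015, 0, 0.015, 0], [0, -0.03, -0.02, 0, 0.015, 0], [0, -0.09, -0.02, 0, 0.015, 0], [0, -0.16, -0.02, 0, 0.015, 0], [0, -0.23, -0.015, 0, 0.015, 0], [0, -0.3, -0.015, 0, 0.015, 0], [0, -0.37, -0.015, 0, 0.015, 0], [0, -0.43, -0.015, 0, 0.015, 0]]}}

```text
clock: 18.8
tool_pos: [0.5608, 0.0891, 0.0604]
eef_rot: [[-0.014, 1.0, 0.001], [1.0, 0.014, -0.0], [-0.0, 0.001, -1.0]]
wrist_force: [-1.6, -0.6, 5.1]
grip_width: 0.0953
```

Request:
{"name": "move_arm", "arguments": {"commands": [[0, -0.06, 0, 0, 0, 0], [0, -0.13, 0, 0, 0, 0], [0, -0.2, 0, 0, 0, 0], [0, -0.27, 0, 0, 0, 0], [0, -0.34, -0.005, 0, 0, 0], [0, -0.41, -0.005, 0, 0, 0], [0, -0.46, -0.01, 0, 0, 0], [0, -0.48, -0.01, 0, 0, 0]]}}

```text
clock: 19.8
tool_pos: [0.5613, 0.06, 0.0603]
eef_rot: [[-0.014, 1.0, 0.002], [1.0, 0.014, -0.0], [-0.0, 0.002, -1.0]]
wrist_force: [-0.0, -0.6, 4.9]
grip_width: 0.0947
```

Request:
{"name": "move_arm", "arguments": {"commands": [[0, 0, 0.05, 0, 0, 0], [0, 0, 0.15, 0, 0, 0], [0, 0.2, 0.15, 0, 0, 0], [0, 0.6, 0.5, 0, 0, 0], [0, 1.2, 0.5, 0, 0, 0], [0, 1.8, 0.5, 0, 0, 0], [0, 1.8, 0.5, 0, 0, 0]]}}

```text
clock: 20.68
tool_pos: [0.5607, 0.1705, 0.0901]
eef_rot: [[-0.017, 1.0, 0.002], [1.0, 0.017, -0.0], [-0.0, 0.002, -1.0]]
wrist_force: [-0.2, -0.7, -0.0]
grip_width: 0.0946
```

Run:
```python
from station import bot
import cv2,pickle
c=bot.capture("top"); pickle.dump(c,open("t11.pkl","wb")); cv2.imwrite("pics/t11.png",cv2.resize(c["img"][200:340,190:350],None,fx=4,fy=4,interpolation=cv2.INTER_CUBIC))
s=bot.read_state();print(s["clock"],s["tool_pos"],s["wrist_force"],s["eef_rot"][:,2])
```

```text
20.725 [0.56071763 0.16923276 0.08992631] [ 0.13853126 -0.1760444   0.84489163] [ 1.54506266e-03 -6.65755466e-04 -9.99998585e-01]
```

View pics/t11.png

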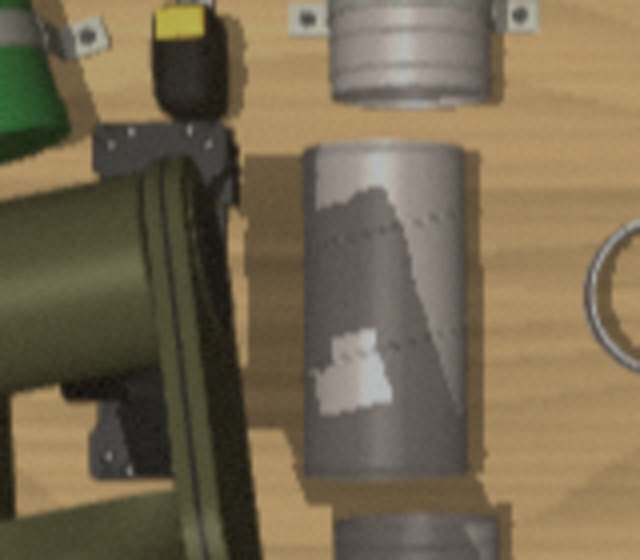

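Run:
```python
from h import *
c=pickle.load(open("t11.pkl","rb"))
f=lambda L,u0,v0:[(u0+(u-1.5)/4,v0+(v-1.5)/4) for u,v in L]
pd,e=axfit(c,f([(305,160),(304,465),(463,160),(467,465)],190,200));print("duct",pd,np.degrees(pd[1]),e.round(2))
print(axial(c,f([(305,146),(463,150),(304,473),(467,471)],190,200),pd).round(4))
import cv2
i=cv2.imread("pics/top0.png")
a=i[120:240,260:330];cv2.imwrite("pics/za.png",cv2.resize(a,None,fx=8,fy=5,interpolation=cv2.INTER_CUBIC))
a=i[315:400,260:330];cv2.imwrite("pics/zb.png",cv2.resize(a,None,fx=8,fy=5,interpolation=cv2.INTER_CUBIC))
a=c["img"][225:330,255:325];cv2.imwrite("pics/zc.png",cv2.resize(a,None,fx=8,fy=5,interpolation=cv2.INTER_CUBIC))
```

```text
duct [0.07124462 0.01410864] 0.8083656702862072 [-0.95 -0.37 -0.95 -0.36]
[[0.6624 0.0728 0.05  ]
 [0.6595 0.0728 0.05  ]
 [0.4622 0.07   0.05  ]
 [0.4617 0.07   0.05  ]]
```

View pics/za.png

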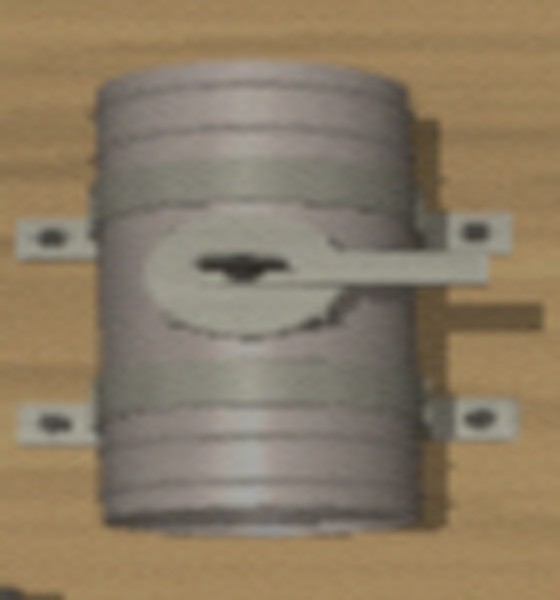

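View pics/zb.png

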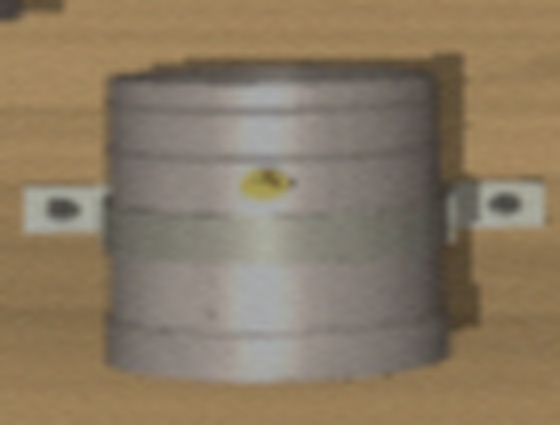

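View pics/zc.png

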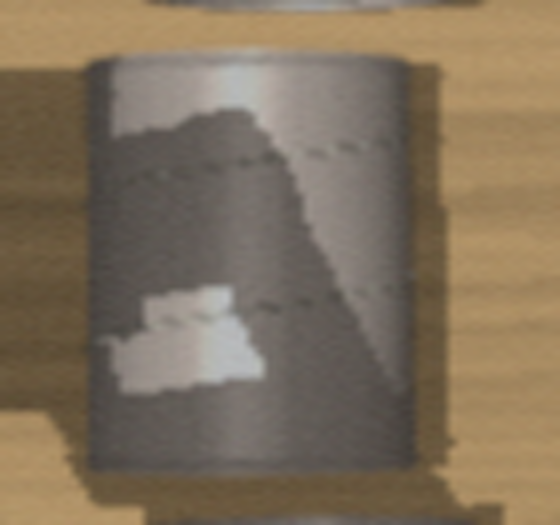

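Run:
```python
from h import *
c=pickle.load(open("top0.pkl","rb"))
f=lambda L,u0,v0:[(u0+(u-3.5)/8,v0+(v-2)/5) for u,v in L]
D=f([(97,110),(103,490),(409,110),(415,490)],260,120);C=f([(110,100),(108,300),(434,100),(441,300)],260,315);U=f([(89,80),(90,440),(408,80),(413,440)],255,225)
for n,P in(("damper",D),("cap",C),("run",D+C),("duct",U)):
    p,e=axfit(c,P);print(n,"y@.561",(p[0]+.011*p[1]).round(4),"y@.8",(p[0]+.25*p[1]).round(4),"y@.38",(p[0]-.17*p[1]).round(4),np.degrees(p[1]).round(2),e.round(2))
H=f([(52,238),(476,232),(54,423),(481,418)],260,120)+f([(63,209),(505,204)],260,315)
o,d=rays(c,H);X=o+d*((.004-o[2])/d[:,2])[:,None]
print(X.round(4)); m=(X[::2]+X[1::2])/2;print(m.round(4),np.polyval(np.polyfit(m[:,0],m[:,1],1),.561),np.polyfit(m[:,0],m[:,1],1))
```

```text
damper y@.561 0.0549 y@.8 0.059 y@.38 0.0517 0.99 [-0.28 -1.26 -0.29 -1.25]
cap y@.561 0.0534 y@.8 0.057 y@.38 0.0507 0.86 [-0.85 -0.   -0.86  0.02]
run y@.561 0.0543 y@.8 0.0589 y@.38 0.0508 1.11 [-0.42 -0.98 -0.15 -1.53 -1.13  0.13 -0.59 -0.13]
duct y@.561 0.0714 y@.8 0.0748 y@.38 0.0688 0.82 [-0.49 -0.79 -0.5  -0.77]
[[ 0.8521  0.1299  0.004 ]
 [ 0.8553 -0.0104  0.004 ]
 [ 0.7525  0.1279  0.004 ]
 [ 0.7553 -0.0121  0.004 ]
 [ 0.3622  0.1195  0.004 ]
 [ 0.3651 -0.0199  0.004 ]]
[[0.8537 0.0598 0.004 ]
 [0.7539 0.0579 0.004 ]
 [0.3636 0.0498 0.004 ]] 0.05384071694092516 [0.02043193 0.0423784 ]
```

Request:
{"name": "move_arm", "arguments": {"commands": [[0, -0.5, 0, 0, 0.01, 0], [0, -1.1, 0, 0, 0.01, 0], [0, -1.49, -0.15, 0, 0.01, 0], [0, -1.49, -0.35, 0, 0.01, 0], [0, -1.49, -0.46, 0, 0.01, 0], [0, -1.49, -0.48, 0, 0.01, 0], [0, -1.49, -0.48, 0, 0.01, 0]]}}

```text
clock: 21.6
tool_pos: [0.5607, 0.0804, 0.0611]
eef_rot: [[-0.017, 1.0, -0.0], [1.0, 0.017, -0.001], [-0.001, -0.0, -1.0]]
wrist_force: [0.5, -0.1, -0.4]
grip_width: 0.0951
```

Request:
{"name": "move_arm", "arguments": {"commands": [[0, 0, -0.02, 0, 0, 0], [0, 0, -0.03, 0, 0, 0], [0, -0.03, -0.03, 0, 0, 0], [0, -0.09, -0.03, 0, 0, 0.01], [0, -0.15, -0.025, 0, 0, 0.02], [0, -0.21, -0.025, 0, 0, 0.03], [0, -0.27, -0.025, 0, 0, 0.03], [0, -0.29, -0.025, 0, 0, 0.03]]}}

```text
clock: 22.6
tool_pos: [0.5614, 0.0628, 0.0604]
eef_rot: [[-0.022, 1.0, 0.001], [1.0, 0.022, -0.001], [-0.001, 0.001, -1.0]]
wrist_force: [-1.1, -1.0, 5.7]
grip_width: 0.0952
```

Request:
{"name": "move_arm", "arguments": {"commands": [[0, -0.05, 0, 0, 0, 0.01], [0, -0.11, 0, 0, 0, 0.02], [0, -0.17, 0, 0, 0, 0.03], [0, -0.23, 0, 0, 0, 0.03], [0, -0.27, 0, 0, 0, 0.03], [0, -0.285, 0, 0, 0, 0.03], [0, -0.285, 0, 0, 0, 0.03]]}}

```text
clock: 23.48
tool_pos: [0.5615, 0.0456, 0.0604]
eef_rot: [[-0.027, 1.0, 0.002], [1.0, 0.027, -0.001], [-0.001, 0.002, -1.0]]
wrist_force: [1.1, -0.0, 2.5]
grip_width: 0.0951
```

Request:
{"name": "move_arm", "arguments": {"commands": [[0, 0, 0.03, 0, 0, 0], [0, 0, 0.15, 0, 0, 0], [0, 0, 0.4, 0, 0, 0], [0, 0.6, 0.7, 0, 0, 0], [0, 1.3, 0.7, 0, 0, 0], [0, 2.1, 0.7, 0, 0, 0], [0, 2.8, 0.7, 0, 0, 0], [0, 2.8, 0.7, 0, 0, 0]]}}

```text
clock: 24.48
tool_pos: [0.5616, 0.2161, 0.1036]
eef_rot: [[-0.031, 1.0, 0.003], [1.0, 0.031, 0.0], [-0.0, 0.003, -1.0]]
wrist_force: [0.3, -0.9, -0.4]
grip_width: 0.0952
```

Run:
```python
from station import bot
import cv2,pickle
c=bot.capture("top"); pickle.dump(c,open("t12.pkl","wb")); cv2.imwrite("pics/t12.png",cv2.resize(c["img"][120:400,210:350],None,fx=5,fy=2,interpolation=cv2.INTER_CUBIC))
a=c["img"][225:330,260:330];cv2.imwrite("pics/zd.png",cv2.resize(a,None,fx=8,fy=5,interpolation=cv2.INTER_CUBIC))
s=bot.read_state();print(s["clock"],s["tool_pos"],s["wrist_force"],s["eef_rot"][:,2])
```

```text
24.525 [0.56167973 0.21462361 0.10336199] [ 0.18689234 -0.49342697 -0.65263805] [ 2.49784978e-03 -6.77871364e-04 -9.99996651e-01]
```

View pics/t12.png

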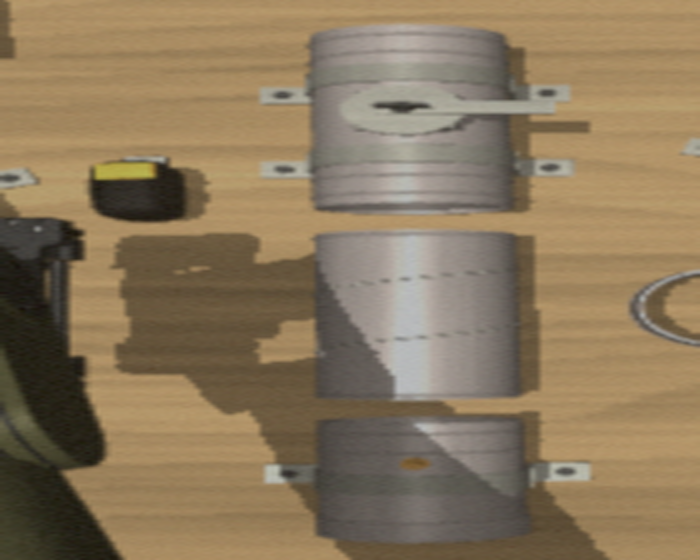

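View pics/zd.png

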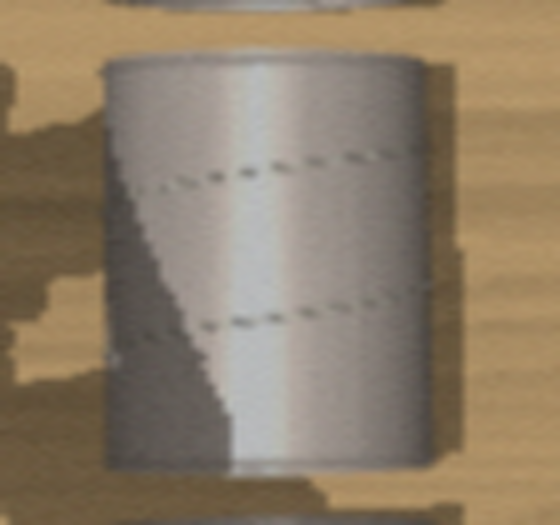

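Run:
```python
from h import *
c=pickle.load(open("t12.pkl","rb"))
f=lambda L,u0,v0:[(u0+(u-3.5)/8,v0+(v-2)/5) for u,v in L]
p,e=axfit(c,f([(106,80),(106,440),(426,80),(431,440)],260,225));print(p,"y@.561",(p[0]+.011*p[1]).round(4),np.degrees(p[1]).round(2),e.round(2))
print(axial(c,f([(106,66),(425,68),(106,468),(432,466)],260,225),p).round(4))
```

```text
[0.05362046 0.01168102] y@.561 0.0537 0.67 [-0.29 -0.43 -0.3  -0.43]
[[0.6582 0.0549 0.05  ]
 [0.6568 0.0549 0.05  ]
 [0.4612 0.0526 0.05  ]
 [0.4609 0.0526 0.05  ]]
```

Run:
```python
from station import bot
print(bot.read_state()["clock"]); print(bot.hand_in())
```

```text
24.525
the job is handed in; nothing more can be done
None
```

I rolled the loose duct into the gap in line with the clipped-down run, using only the two open fingertips on its top. It took five light strokes, and I handed the job in at 24.5 s with the arm clear of everything.

**Final position, from the last top picture:**
- **Across the run:** the duct's axis is at y ≈ 0.0537 m, against 0.0538 to 0.0543 m for the run.
- **Along the run:** its centre is at x ≈ 0.560 m, against about 0.563 m for the middle of the gap. It is clear of both mouths, by about 29 mm at the capped end and about 36 mm at the damper.
- **Angle:** the duct reads about 0.4° off the run (0.7° against 1.1°), close to what I can measure. I tried a small turn on the last stroke to correct this, and it did not show in the picture.

**Force and other objects:** The highest wrist force I read was about 8 N, and it was mostly near 5 N; these are readings at the end of each move, not continuous. In the last top picture nothing else near the gap looked moved. I did not check the objects farther off again after the start.

**Finger height:** The open fingertips sit about 38 mm above the reported tool point, while my picture estimate said about 27 mm. I found contact by lowering in roughly 1 mm steps while watching the force, which reached only 3.6 N on first touch.

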